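# Put the tea things back on their own places

### The job

The tea things were put back on the wrong places after cleaning. Stand the kettle in the middle of the round iron trivet, the teapot in the middle of the square cork mat and the jug in the middle of the slotted steel drip tray; the empty chopping board is free for setting one of them down on the way. Keep them upright, set them down gently, and leave the tin carrier, the spoon rest and the mug where they are.

Things in the scene. Friction and masses are not known exactly. Their poses are not given: they have to be found in the camera images.
- kettle: Matte grey kettle, 182 mm high, 0.6-0.9 kg, loose. Origin: centre of its underside, z up. Base 130 mm across, belly 144, lid knob up to 137 high. Lift it by the black grip bar of the fixed arched handle: along x, 90 long, 16 wide (y), 20 tall, its middle on the axis 172 mm above the origin; arms at its ends, within 65 mm of the axis. Spout to +x, reaching 109 mm from the axis, 103 high.
- teapot: Pear-shaped white teapot, 165 mm high, 0.45-0.7 kg, loose. Origin: centre of its underside, z up. Base 80 mm across, belly 106 at 36 high, lid knob up to 130. Lift it by the brown wooden grip bar of the fixed handle over the lid: along x, 76 long, 13 wide (y), 18 tall, its middle on the axis 156 mm above the origin. Spout to +x, reaching 91 mm from the axis, 101 high.
- jug: White ceramic jug with a grey flip cap (shut, does not open), 140 mm high, 0.3-0.5 kg, loose. Origin: centre of its underside, z up. Base 68 mm across, belly 82; straight round neck 52 across from 78 to 118 mm above the origin, steel collar 58 across on it. Side handle at -x, 68 mm from the axis; pouring lip at +x. Grip the neck from its +y and -y sides, 102 mm above the origin.
- trivet: The kettle's place: round black cast-iron trivet of rings and spokes, 170 mm across, flat top 12 mm above the work surface, fixed. Origin: centre of its underside; z up.
- cork_mat: The teapot's place: square cork mat, 160 x 160 mm, 8 mm thick, fixed. Origin: centre of its underside; x and y along its sides, z up.
- drip_tray: The jug's place: oblong steel drip tray with dark slots in its flat top, 120 mm (x) by 180 mm (y), 20 mm high, no raised rim, fixed. Origin: centre of its underside; z up.
- board: Empty beech chopping board, 150 mm (x) by 210 mm (y), 16 mm thick, fixed; the free spot, room for any one of the three. Origin: centre of its underside; z up.
- tins: Bystander, not to be disturbed: carrier with a tier of three round steel tins, 117 mm across, 172 mm high with its top handle, loose. Origin: centre of its underside.
- spoon_rest: Bystander, not to be disturbed: flat green silicone spoon rest, 85 x 130 mm with a 70 mm long tail towards its -y, 13 mm high, loose. Origin: centre of the underside of its wide part.
- mug: Bystander, not to be disturbed: ceramic mug, 82 mm across, 92 mm high, handle at its +y, loose. Origin: centre of its underside.
Things that resemble listed ones, but are neither listed nor needed, are in the scene too. Leave any purple look-alike of the teapot alone. What is shaped like the kettle but green or yellow is not meant.

How it is judged:
By the outcome, as a careful person would: the job done as asked, in the order asked, and still so for the second after the job is handed in, with the robot touching nothing.
It also fails if it takes over 112 s, if anything falls off the work surface, if the arm or the gripper's body presses on something with over 40 N, if the wrist force passes 120 N, or if a joint passes its speed limit or range.

### The arm

A 6-joint arm with a two-finger parallel gripper is mounted at the origin on the work surface. World frame = base frame: x ahead of the robot, y to its left, z up, the work surface at z = 0. Lengths are in m, angles in rad, forces in N, time in s.
With the tool pointing down it reaches from about 0.35 to 1 m from the base axis. Payload 7.1 kg.
Tool frame: the origin (TCP) lies midway between the tips of the shut fingers; the grasp point (between the pads) lies 19 mm behind it; z points along the fingers, y is the line along which they close (so a half turn about z gives the same grasp; the last joint's range is limited). The gripper opens to 85 mm and grips with 20 to 120 N. Pads are 22 mm wide; open, the fingers measure 114 mm over their backs; the gripper's body (76 mm by 85 mm) begins 54 mm behind the grasp point. The pads swing forward as they close: fully open they stand 13 mm farther back than shut.
Start: joints at [-1.183, 0.423, 1.63, -0, 1.089, -0.019], TCP at [0.247, -0.574, 0.231] pointing down, gripper open.
Joint ranges: [-3, 3], [-0.9, 2.11], [0.09, 2.58], [-1.31, 4.45], [0.11, 2.69], [-2.54, 2.54]. Speed limits (rad/s): [2.39, 2.39, 3.01, 3.14, 3.14, 3.14].

### API

Orientations are given as a 3x3 rotation matrix whose columns are the frame's x, y, z axes.
In Python, from plant import sensors, vision, manip gives the robot as it stands.
- The arm moves only by the shell command python3 -m inch 'ROWS' [OPENING]. ROWS is JSON, a list of rows, each a list of 6 numbers: the shift along the tool's x, y, z normalised to -1 to 1, where 1 is 60 mm, then the turn, a rotation vector about the tool's x, y, z normalised to -1 to 1, where 1 is 360 degrees. In form: [[tx, ty, tz, wx, wy, wz], ...]. A call has 1 to 12 rows; each row shifts and turns the commanded pose from where the row before left it, along the tool's axes as they then stand; what a row does not reach is not made up. A row lasts 1/8 s, in which the tool goes at most 62.5 mm and 10.7 degrees, less where a joint would pass 70% of its speed; a pose out of reach is approached as far as the arm can. A call with a number of a shift or a turn outside -1 to 1 is refused whole. A call with a gripper value outside its range is refused whole. OPENING is the gripper command: -1 is shut, 1 is fully open, values between are in proportion, set as the call begins (- or left out, the last holds). The fingers move at their own pace and stop on an object; the grip force is fixed at half the most. Time passes only in rows, so rows that do not move let the fingers close. It gives the time, the measured TCP pose, the force, the opening and the grip force at its end, in the units of the state.
- sensors.get_state(): the state, without advancing time (a new reading comes with each control period).
- vision.snapshot(name): name is "scene" or "top"; returns the picture (384x512x3 uint8, blue, green, red); there is no depth.
- vision.camera_info(name): a dict with "fx", "fy", "cx", "cy" (pixels), "extrinsics" (4x4, takes a point from camera to world coordinates). Camera axes: x right, y down, z forward; pixel columns grow to the right and rows downward; lengths in m; the calibration is good to about 2 mm. A picture is of the moment at which its call begins. camera_info takes no time and is no camera call.
- manip.hand_in(): hands the job in; it is judged then, once.
The state is a dict: "time": time; "qpos": joint angles; "joint_velocities": joint speeds; "effort": joint torques, N m; "eef_pos": TCP position; "ee_rot": TCP orientation; "wrist_force": force on the tool from outside, world axes, zero at the start; "torque": the same for the moment, N m; "opening": finger opening in m; "gripper_force": force on a finger pad.
Only numpy, scipy, OpenCV 4.12 (cv2) and the standard library are available. Lean on these libraries where they do the work, as an engineer would, in place of code of your own. Each camera call takes 0.05 s, during which the arm holds its last target. There are 200 camera calls.

## Working session

There is one attempt and no reset: what is moved stays moved. The work goes in short steps, Python scripts to look and compute and a shell command to move; the robot and the scene stay as the last step left them, time stands still between calls to the robot, and variables do not carry over. Pictures are saved under pics/ and viewed, at most 14 in all, crops included, and the job is handed in when it is done.

```bash
mkdir -p pics; ls; python3 - <<'E'
from plant import sensors, vision, manip
import cv2,numpy as np
for n in("scene","top"):
    cv2.imwrite(f"pics/{n}0.png",vision.snapshot(n)); c=vision.camera_info(n); print(n,c["fx"],c["fy"],c["cx"],c["cy"]);print(np.round(c["extrinsics"],4))
s=sensors.get_state(); print(s["time"],s["eef_pos"],np.round(s["ee_rot"],3),s["opening"])
E
```

```text
pics
scene 421.528617977661 421.528617977661 251.7403362990304 188.63896385959777
[[ 0.1313  0.5434 -0.8291  2.0113]
 [ 0.9913 -0.0767  0.1068 -0.1403]
 [-0.0055 -0.836  -0.5487  1.0046]
 [ 0.      0.      0.      1.    ]]
top 371.15282965128284 371.15282965128284 251.67377179189026 194.22001768012566
[[-0.0026 -0.9956  0.094   0.4395]
 [-1.      0.0024 -0.0019  0.0544]
 [ 0.0017 -0.094  -0.9956  1.4511]
 [ 0.      0.      0.      1.    ]]
0.1 [ 0.24713871 -0.57353413  0.23064436] [[ 0.918  0.396 -0.   ]
 [ 0.396 -0.918  0.001]
 [ 0.    -0.001 -1.   ]] 0.08599394032828139
```

View pics/top0.png

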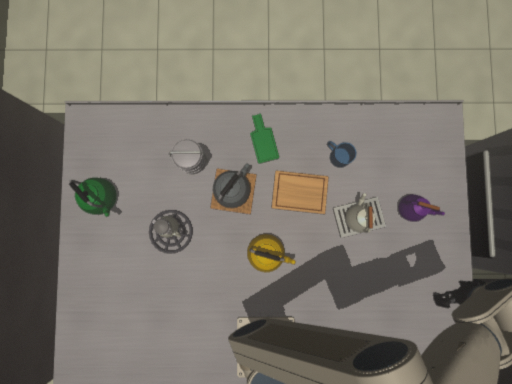

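View pics/scene0.png

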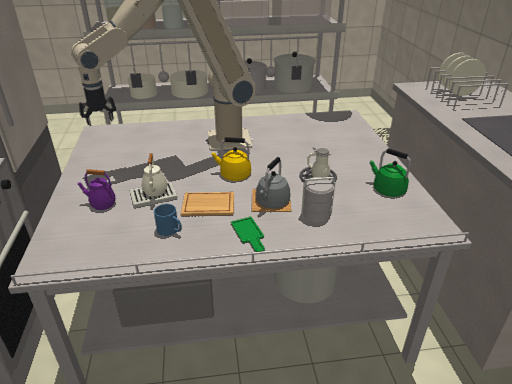

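The top view shows the kettle at (232,188) on the cork mat, the jug at (170,230) on the trivet and the teapot at (362,217) on the drip tray. The board at (300,192) is empty, so the plan is jug→board, kettle→trivet, teapot→cork, jug→tray. In the scene view the jug is at (320,165), the kettle at (272,190) and the teapot at (153,180).

```bash
cat > h.py <<'E'
import cv2,numpy as np
from plant import sensors, vision
C={n:vision.camera_info(n) for n in("scene","top")}
def ray(n,u,v):
    c=C[n];E=np.array(c["extrinsics"]);d=E[:3,:3]@[(u-c["cx"])/c["fx"],(v-c["cy"])/c["fy"],1];return E[:3,3],d/np.linalg.norm(d)
def onz(n,u,v,z):
    o,d=ray(n,u,v);return (o+d*(z-o[2])/d[2])[:2]
def tri(pt,ps):
    (a,d),(b,e)=ray("top",*pt),ray("scene",*ps);s=np.linalg.lstsq(np.c_[d,-e],b-a,rcond=None)[0];p,q=a+d*s[0],b+e*s[1];return (p+q)/2,np.linalg.norm(p-q)
def proj(n,p):
    c=C[n];E=np.array(c["extrinsics"]);q=E[:3,:3].T@(np.array(p)-E[:3,3]);return c["fx"]*q[0]/q[2]+c["cx"],c["fy"]*q[1]/q[2]+c["cy"]
def crop(n,src,x0,y0,w,h,k,out):
    im=cv2.imread(src) if isinstance(src,str) else src
    r=cv2.resize(im[y0:y0+h,x0:x0+w],None,fx=k,fy=k,interpolation=cv2.INTER_CUBIC)
    r=cv2.convertScaleAbs(r,alpha=1.3,beta=15)
    for i in range(0,w,10): cv2.line(r,(int(i*k),0),(int(i*k),8 if (x0+i)%50 else 20),(0,0,255),1)
    for i in range(0,h,10): cv2.line(r,(0,int(i*k)),(8 if (y0+i)%50 else 20,int(i*k)),(0,0,255),1)
    cv2.imwrite(out,r)
def delta(tx,ty,tz=None):
    "shift to a TCP target in tool axes, in units of 60 mm"
    s=sensors.get_state();p=s["eef_pos"];d=np.array([tx,ty,p[2] if tz is None else tz])-p
    return np.round(np.array(s["ee_rot"]).T@d/.06,2)
E
python3 - <<'E'
from h import *
crop("top","pics/top0.png",140,140,250,130,3.2,"pics/t1.png")
crop("scene","pics/scene0.png",130,140,220,85,3.6,"pics/s1.png")
E
```

```text
(no output)
```

View pics/t1.png

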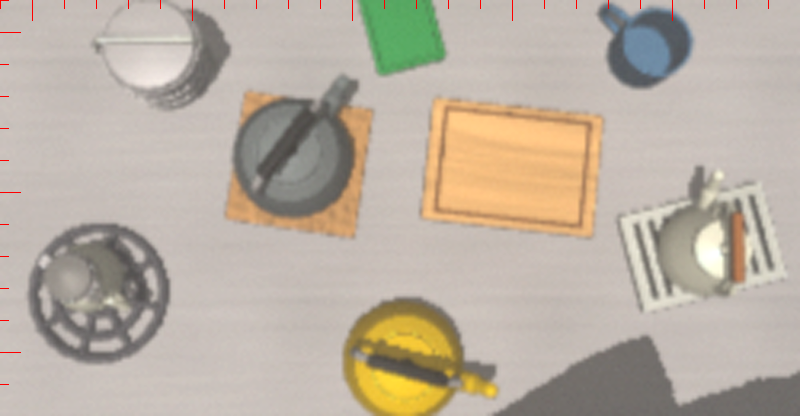

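View pics/s1.png

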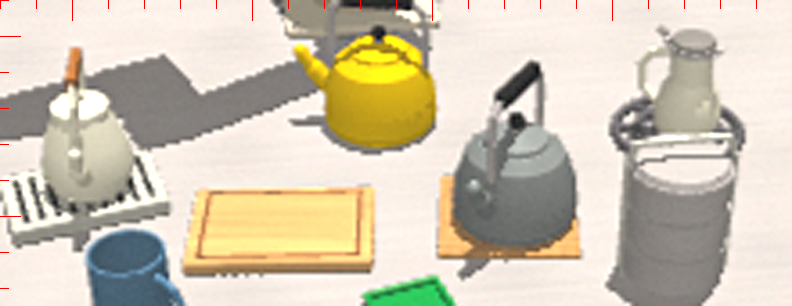

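The top crop shows the trivet circle centred at (99,293), the cork corners, the board, the tray and the bars: kettle (263,178)-(311,110), teapot (735,212)-(740,282), jug cap at (70,278) with its handle to the right. In the scene crop the jug cap is at (693,40), the kettle bar's middle at (519,85) and the teapot bar's at (73,68).

```bash
python3 - <<'E'
from h import *
T=lambda u,v:(140+(u+.5)/3.2-.5,140+(v+.5)/3.2-.5); S=lambda u,v:(130+(u+.5)/3.6-.5,140+(v+.5)/3.6-.5)
print("trivet",onz("top",*T(99,293),.012))
for n,c,z in(("cork",[(246,91),(373,109),(355,237),(226,218)],.008),("board",[(437,97),(604,117),(593,238),(421,218)],.016),("tray",[(617,215),(762,180),(788,274),(641,311)],.02)):
    p=np.array([onz("top",*T(*q),z) for q in c]);print(n,p.mean(0).round(4),[np.linalg.norm(p[i]-p[i-1]).round(3) for i in range(4)],"edge1 dir deg",np.degrees(np.arctan2(*(p[0]-p[1])[::-1])).round(1))
print("jug cap",onz("top",*T(70,278),.152),tri(T(70,278),S(693,40)))
for n,a,b,s,z in(("kettle",(263,178),(311,110),(519,85),.19),("teapot",(735,212),(740,282),(73,68),.185)):
    p,q=onz("top",*T(*a),z),onz("top",*T(*b),z);print(n,(p+q)/2,np.linalg.norm(p-q),np.degrees(np.arctan2(*(q-p)[::-1])),tri(T(*(np.add(a,b)/2)),S(*s)))
h=onz("top",*T(146,292),.08);print("jug handle",h)
im=cv2.imread("pics/top0.png")
hsv=cv2.cvtColor(im,cv2.COLOR_BGR2HSV)
print("trivet rim mask")
g=(hsv[...,2]<95).astype(np.uint8);g[:, :148]=0;g[:,194:]=0;g[:208]=0;g[255:]=0
pts=np.argwhere(g)[:,::-1].astype(np.float32);c,r=cv2.minEnclosingCircle(pts);print(c,r,onz("top",*c,.012))
E
```

```text
trivet [0.43288657 0.36475412]
cork [0.5897 0.123 ] [np.float64(0.158), np.float64(0.158), np.float64(0.159), np.float64(0.159)] edge1 dir deg 81.7
board [ 0.5837 -0.1369] [np.float64(0.149), np.float64(0.205), np.float64(0.148), np.float64(0.209)] edge1 dir deg 83.0
tray [ 0.4888 -0.3619] [np.float64(0.118), np.float64(0.181), np.float64(0.117), np.float64(0.183)] edge1 dir deg 103.4
jug cap [0.44987423 0.36643156] (array([0.4499314 , 0.36928567, 0.13907899]), np.float64(0.0004931989627103753))
kettle [0.59179187 0.12824052] 0.08915816573003388 -34.95660608204414 (array([0.59331473, 0.12978669, 0.17750373]), np.float64(0.0015011260366436842))
teapot [ 0.48077588 -0.35154497] 0.0745303443384892 -177.7706488781535 (array([ 0.48098825, -0.35578964,  0.17472849]), np.float64(0.0018045945021169707))
jug handle [0.43420266 0.29615148]
trivet rim mask
(170.59091186523438, 231.29339599609375) 21.969772338867188 [0.43260011 0.36475992]
```

```bash
python3 -m inch '[[0,0,-0.15,0,0,-0.025],[0,0,-0.15,0,0,-0.025],[0,0,-0.15,0,0,-0.025],[0,0,-0.15,0,0,-0.025],[0,0,-0.15,0,0,-0.025],[0,0,-0.15,0,0,-0.025],[0.6,0.4,0,0,0,0],[0.8,0.4,0,0,0,0],[0.8,0.4,0,0,0,0],[0.8,0,0,0,0,0],[0.8,0,0,0,0,0],[0.8,0,0,0,0,0]]' 1; python3 -c "
from h import *
print(delta(.45,.367),sensors.get_state()['eef_pos'])"
```

```text
time: 1.6
eef_pos: [0.3782, -0.3188, 0.285]
ee_rot: [[0.22, 0.976, -0.0], [0.976, -0.22, 0.0], [0.0, -0.0, -1.0]]
wrist_force: [0.5, -0.2, -0.0]
opening: 0.0856
gripper_force: 0.0
[11.41 -1.35  0.  ] [ 0.3782403  -0.31883102  0.2849824 ]
```

```bash
python3 -m inch '[[0.9,0,0,0,0,0],[0.95,0,0,0,0,0],[0.95,0,0,0,0,0],[0.95,0,0,0,0,0],[0.95,0,0,0,0,0],[0.95,0,0,0,0,0],[0.95,-0.2,0,0,0,0],[0.95,-0.2,0,0,0,0],[0.95,-0.2,0,0,0,0],[0.95,-0.2,0,0,0,0],[0.9,-0.2,0,0,0,0],[0.5,-0.2,0,0,0,0]]'; python3 -m inch '[[0.2,0,0,0,0,0],[0,0,0,0,0,0]]'; python3 -c "
from h import *
print(delta(.45,.367,.19),sensors.get_state()['eef_pos'])"
```

```text
time: 3.1
eef_pos: [0.4506, 0.3329, 0.2849]
ee_rot: [[0.218, 0.976, -0.0], [0.976, -0.218, -0.0], [-0.0, -0.0, -1.0]]
wrist_force: [-0.9, -0.4, -0.5]
opening: 0.0853
gripper_force: 0.0
time: 3.35
eef_pos: [0.4536, 0.342, 0.285]
ee_rot: [[0.219, 0.976, -0.0], [0.976, -0.219, -0.001], [-0.001, -0.0, -1.0]]
wrist_force: [0.2, 0.8, -0.3]
opening: 0.0854
gripper_force: 0.0
[ 0.39 -0.15  1.58] [0.4536386  0.34204553 0.28495939]
```

```bash
python3 -m inch '[[0.39,-0.15,0.6,0,0,0],[0,0,0.6,0,0,0],[0,0,0.6,0,0,0],[0,0,0.5,0,0,0],[0,0,0.4,0,0,0],[0,0,0.3,0,0,0],[0,0,0.2,0,0,0],[0,0,0,0,0,0],[0,0,0,0,0,0]]'; python3 - <<'E'
from h import *
print(delta(.45,.367,.092)); crop("scene",vision.snapshot("scene"),265,80,110,110,5,"pics/s2.png")
E
```

```text
time: 4.47
eef_pos: [0.4505, 0.3672, 0.0941]
ee_rot: [[0.22, 0.976, 0.001], [0.976, -0.22, 0.001], [0.001, 0.001, -1.0]]
wrist_force: [0.2, -0.1, -0.1]
opening: 0.0856
gripper_force: 0.0
[-0.   -0.01  0.03]
```

View pics/s2.png

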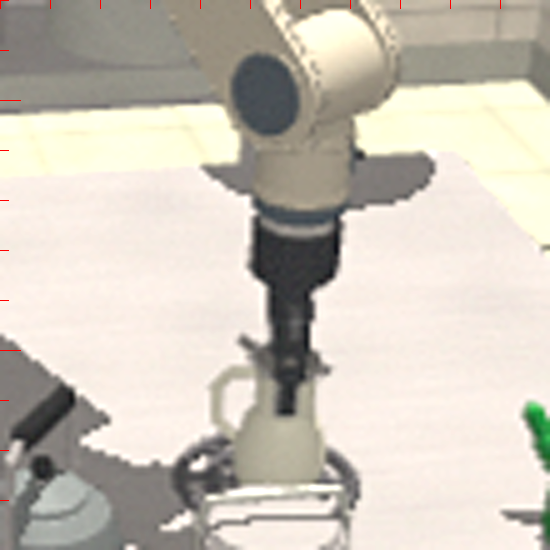

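The finger at (287,405) straddles the jug's neck and is centred on it, with the handle clear to the left. Closing now.

```bash
python3 -m inch '[[0,0,0,0,0,0],[0,0,0,0,0,0],[0,0,0,0,0,0],[0,0,0,0,0,0],[0,0,0,0,0,0],[0,0,0,0,0,0]]' -1; python3 -m inch '[[0,0,-0.1,0,0,0],[0,0,-0.3,0,0,0],[0,0,-0.5,0,0,0],[0,0,-0.6,0,0,0],[0,0,-0.6,0,0,0],[0,0,-0.6,0,0,0],[0,0,-0.6,0,0,0],[0,0,-0.3,0,0,0],[0,0,0,0,0,0]]'; python3 -c "
from h import *
print(delta(.583,-.137))"
```

```text
time: 5.28
eef_pos: [0.4504, 0.3673, 0.0943]
ee_rot: [[0.22, 0.976, 0.001], [0.976, -0.22, 0.001], [0.001, 0.001, -1.0]]
wrist_force: [-0.0, 0.3, 4.4]
opening: 0.0562
gripper_force: 62.2
time: 6.4
eef_pos: [0.4503, 0.3671, 0.3107]
ee_rot: [[0.22, 0.976, 0.002], [0.976, -0.22, 0.002], [0.002, 0.002, -1.0]]
wrist_force: [1.5, 1.0, -3.5]
opening: 0.0558
gripper_force: 64.4
[-7.71  4.   -0.01]
```

```bash
python3 -m inch '[[-0.35,0.2,0,0,0,0],[-0.7,0.35,0,0,0,0],[-0.8,0.42,0,0,0,0],[-0.8,0.42,0,0,0,0],[-0.8,0.42,0,0,0,0],[-0.8,0.42,0,0,0,0],[-0.8,0.42,0,0,0,0],[-0.8,0.42,0,0,0,0],[-0.8,0.42,0,0,0,0],[-0.6,0.3,0,0,0,0],[-0.31,0.15,0,0,0,0],[-0.15,0.06,0,0,0,0]]';python3 -m inch '[[0,0,0,0,0,0],[0,0,0,0,0,0]]'; python3 -c "
from h import *
print(delta(.583,-.137,.0985))"
```

```text
time: 7.9
eef_pos: [0.582, -0.1376, 0.3079]
ee_rot: [[0.221, 0.975, -0.002], [0.975, -0.221, 0.001], [0.0, -0.003, -1.0]]
wrist_force: [0.3, 0.5, -3.4]
opening: 0.0561
gripper_force: 64.4
time: 8.15
eef_pos: [0.5823, -0.1359, 0.3092]
ee_rot: [[0.219, 0.976, -0.0], [0.976, -0.219, 0.0], [0.0, -0.0, -1.0]]
wrist_force: [0.2, -0.7, -3.3]
opening: 0.0557
gripper_force: 64.4
[-0.02  0.02  3.51]
```

```bash
python3 -m inch '[[0,0,0.3,0,0,0],[0,0,0.6,0,0,0],[0,0,0.6,0,0,0],[0,0,0.6,0,0,0],[0,0,0.5,0,0,0],[0,0,0.35,0,0,0],[0,0,0.2,0,0,0],[0,0,0.15,0,0,0],[0,0,0.05,0,0,0],[0,0,0.03,0,0,0],[0,0,0.03,0,0,0],[0,0,0.0,0,0,0]]';python3 -m inch '[[0,0,0.03,0,0,0],[0,0,0.02,0,0,0],[0,0,0.02,0,0,0],[0,0,0.0,0,0,0]]'
```

```text
time: 9.65
eef_pos: [0.5826, -0.1372, 0.105]
ee_rot: [[0.22, 0.976, 0.0], [0.976, -0.22, -0.0], [0.0, 0.0, -1.0]]
wrist_force: [0.8, 0.6, -3.7]
opening: 0.0559
gripper_force: 64.5
time: 10.15
eef_pos: [0.5824, -0.1371, 0.1004]
ee_rot: [[0.22, 0.976, -0.0], [0.976, -0.22, 0.0], [-0.0, -0.0, -1.0]]
wrist_force: [0.5, 0.0, -3.3]
opening: 0.0558
gripper_force: 64.5
```

```bash
python3 -m inch '[[0,0,0.02,0,0,0],[0,0,0.01,0,0,0],[0,0,0.01,0,0,0],[0,0,0.0,0,0,0]]'
```

```text
time: 10.65
eef_pos: [0.5826, -0.1372, 0.0984]
ee_rot: [[0.22, 0.976, 0.0], [0.976, -0.22, -0.0], [0.0, 0.0, -1.0]]
wrist_force: [-0.2, -0.6, 0.8]
opening: 0.0557
gripper_force: 64.5
```

```bash
python3 -m inch '[[0,0,0,0,0,0],[0,0,0,0,0,0],[0,0,0,0,0,0],[0,0,0,0,0,0]]' 1; python3 -m inch '[[0,0,-0.3,0,0,0],[0,0,-0.5,0,0,0],[0,0,-0.7,0,0,0],[0,0,-0.8,0,0,0],[0,0,-0.7,0,0,-0.027],[0,0,-0.3,0,0,-0.027],[0,0,0,0,0,-0.027],[0,0,0,0,0,-0.027],[0,0,0,0,0,-0.027],[0,0,0,0,0,-0.027],[0,0,0,0,0,-0.026],[0,0,0,0,0,0]]'; python3 -c "
from h import *
print(delta(.592,.129,.163))"
```

```text
time: 11.15
eef_pos: [0.5826, -0.1371, 0.0981]
ee_rot: [[0.22, 0.976, 0.0], [0.976, -0.22, 0.0], [0.0, 0.0, -1.0]]
wrist_force: [0.3, 0.6, 0.6]
opening: 0.0853
gripper_force: 0.0
time: 12.65
eef_pos: [0.5825, -0.1371, 0.2973]
ee_rot: [[-0.818, 0.575, 0.001], [0.575, 0.818, -0.0], [-0.001, 0.0, -1.0]]
wrist_force: [0.4, 0.8, -0.3]
opening: 0.0859
gripper_force: 0.0
[2.42 3.72 2.24]
```

```bash
python3 -m inch '[[0.3,0.45,0,0,0,0],[0.5,0.75,0,0,0,0],[0.5,0.75,0,0,0,0],[0.5,0.75,0,0,0,0],[0.4,0.65,0,0,0,0],[0.22,0.37,0,0,0,0],[0,0,0,0,0,0],[0,0,0.3,0,0,0],[0,0,0.5,0,0,0],[0,0,0.3,0,0,0],[0,0,0.1,0,0,0],[0,0,0,0,0,0]]'; python3 - <<'E'
from h import *
print(delta(.592,.129,.163)); crop("scene",vision.snapshot("scene"),220,100,110,110,5,"pics/s3.png")
E
```

```text
time: 14.15
eef_pos: [0.5917, 0.1286, 0.224]
ee_rot: [[-0.819, 0.574, -0.0], [0.574, 0.819, -0.0], [0.0, -0.0, -1.0]]
wrist_force: [-0.8, -0.3, 1.0]
opening: 0.0853
gripper_force: 0.0
[0.   0.01 1.02]
```

View pics/s3.png

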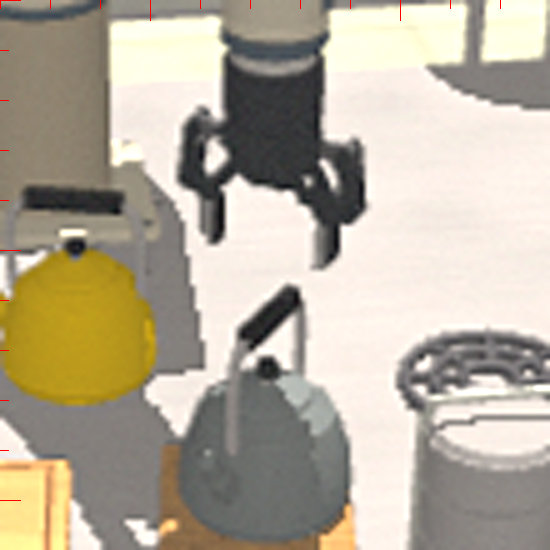

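The open fingers at (213,240) and (325,265) straddle the bar, whose middle is at (270,315). Descending to grip.

```bash
python3 -m inch '[[0,0,0.3,0,0,0],[0,0,0.4,0,0,0],[0,0,0.2,0,0,0],[0,0,0.1,0,0,0],[0,0,0,0,0,0],[0,0,0,0,0,0]]';python3 -m inch '[[0,0,0,0,0,0],[0,0,0,0,0,0],[0,0,0,0,0,0],[0,0,0,0,0,0],[0,0,0,0,0,0],[0,0,0,0,0,0],[0,0,0,0,0,0],[0,0,0,0,0,0]]' -1
```

```text
time: 14.95
eef_pos: [0.5921, 0.1291, 0.1648]
ee_rot: [[-0.819, 0.574, 0.001], [0.574, 0.819, 0.0], [-0.001, 0.001, -1.0]]
wrist_force: [0.1, -0.7, 0.1]
opening: 0.0853
gripper_force: 0.0
time: 15.95
eef_pos: [0.5917, 0.1292, 0.1643]
ee_rot: [[-0.819, 0.574, 0.0], [0.574, 0.819, 0.0], [-0.0, 0.0, -1.0]]
wrist_force: [-1.5, 2.8, 2.4]
opening: 0.0153
gripper_force: 60.6
```

```bash
python3 -m inch '[[0,0,-0.1,0,0,0],[0,0,-0.2,0,0,0],[0,0,-0.3,0,0,0],[0,0,-0.4,0,0,0],[0,0,-0.3,0,0,0],[0,0,-0.1,0,0,0],[0,0,0,0,0,0],[0,0,0,0,0,0]]'; python3 - <<'E'
from h import *
print(delta(.4327,.3648,.169)); crop("scene",vision.snapshot("scene"),220,90,110,110,5,"pics/s4.png")
cv2.imwrite("pics/top4.png",vision.snapshot("top"))
E
```

```text
time: 16.95
eef_pos: [0.591, 0.1289, 0.2472]
ee_rot: [[-0.819, 0.574, -0.002], [0.574, 0.819, -0.0], [0.001, -0.001, -1.0]]
wrist_force: [0.1, -0.1, -6.6]
opening: 0.0151
gripper_force: 59.3
[4.42 1.71 1.31]
```

View pics/s4.png

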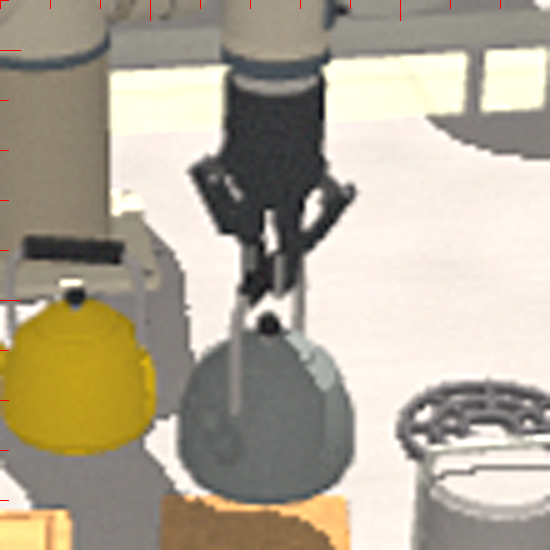

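The kettle hangs upright, its knob at (268,324) straight below the fingers. Carrying it to the trivet.

```bash
python3 -c "
from h import *
print(proj('scene',(.591,.1289,.221)),onz('scene',220+53.6-.4,90+64.8-.4,.221))"
python3 -m inch '[[0.2,0.08,0,0,0,0],[0.45,0.17,0,0,0,0],[0.65,0.25,0,0,0,0],[0.7,0.27,0,0,0,0],[0.7,0.27,0,0,0,0],[0.65,0.25,0,0,0,0],[0.5,0.2,0,0,0,0],[0.35,0.14,0,0,0,0],[0.2,0.07,0,0,0,0],[0,0,0,0,0,0],[0,0,0,0,0,0]]'; python3 -c "
from h import *
print(delta(.4327,.3648,.169))"
```

```text
(np.float64(273.54267892793393), np.float64(153.24704818193194)) [0.59998359 0.1259693 ]
time: 18.42
eef_pos: [0.4342, 0.3634, 0.248]
ee_rot: [[-0.819, 0.574, 0.0], [0.574, 0.819, -0.0], [-0.0, -0.0, -1.0]]
wrist_force: [-0.9, 0.2, -6.9]
opening: 0.0151
gripper_force: 59.3
[0.03 0.01 1.32]
```

```bash
python3 -m inch '[[0.03,0.01,0.2,0,0,0],[0,0,0.3,0,0,0],[0,0,0.3,0,0,0],[0,0,0.2,0,0,0],[0,0,0.12,0,0,0],[0,0,0.05,0,0,0],[0,0,0.03,0,0,0],[0,0,0,0,0,0],[0,0,0.03,0,0,0],[0,0,0.02,0,0,0],[0,0,0.02,0,0,0],[0,0,0,0,0,0]]';python3 -m inch '[[0,0,0.02,0,0,0],[0,0,0.01,0,0,0],[0,0,0,0,0,0]]'
```

```text
time: 19.92
eef_pos: [0.4327, 0.3655, 0.1718]
ee_rot: [[-0.819, 0.574, -0.0], [0.574, 0.819, -0.0], [0.0, -0.0, -1.0]]
wrist_force: [0.5, 0.3, -7.4]
opening: 0.015
gripper_force: 59.3
time: 20.3
eef_pos: [0.4327, 0.3655, 0.1701]
ee_rot: [[-0.819, 0.574, -0.0], [0.574, 0.819, -0.0], [0.0, -0.0, -1.0]]
wrist_force: [-0.5, -0.5, -7.3]
opening: 0.0148
gripper_force: 59.3
```

```bash
python3 -m inch '[[0,0,0.02,0,0,0],[0,0,0.01,0,0,0],[0,0,0.01,0,0,0],[0,0,0,0,0,0]]'
```

```text
time: 20.8
eef_pos: [0.4328, 0.3658, 0.1682]
ee_rot: [[-0.819, 0.574, 0.0], [0.574, 0.819, 0.001], [0.0, 0.001, -1.0]]
wrist_force: [-1.9, 0.6, 0.4]
opening: 0.0152
gripper_force: 60.2
```

```bash
python3 -m inch '[[0,0,0,0,0,0],[0,0,0,0,0,0],[0,0,0,0,0,0],[0,0,0,0,0,0]]' 1; python3 -m inch '[[0,0,-0.2,0,0,0],[0,0,-0.4,0,0,0],[0,0,-0.6,0,0,0],[0,0,-0.6,0,0,0],[0,0,-0.4,0,0,0],[0,0,0,0,0,-0.0258],[0,0,0,0,0,-0.0258],[0,0,0,0,0,-0.0258],[0,0,0,0,0,-0.0256],[0,0,0,0,0,0]]'; python3 -c "
from h import *
print(delta(.481,-.353,.179))"
```

```text
time: 21.3
eef_pos: [0.4329, 0.3656, 0.1678]
ee_rot: [[-0.819, 0.574, 0.0], [0.574, 0.819, 0.0], [-0.0, 0.0, -1.0]]
wrist_force: [-0.6, -0.4, 0.6]
opening: 0.0851
gripper_force: 0.0
time: 22.55
eef_pos: [0.4328, 0.3656, 0.3005]
ee_rot: [[-0.999, -0.035, 0.001], [-0.035, 0.999, 0.001], [-0.001, 0.0, -1.0]]
wrist_force: [-0.5, 0.2, -0.7]
opening: 0.0852
gripper_force: 0.0
[ -0.39 -12.     2.02]
```

```bash
python3 -m inch '[[0,-0.5,0,0,0,0],[-0.1,-0.9,0,0,0,0],[-0.2,-0.95,0,0,0,0],[-0.2,-0.95,0,0,0,0],[-0.2,-0.95,0,0,0,0],[0,-0.95,0,0,0,0],[0,-0.95,0,0,0,0],[0,-0.95,0,0,0,0],[0,-0.95,0,0,0,0],[0.1,-0.95,0,0,0,0],[0.1,-0.95,0,0,0,0],[0.1,-0.9,0,0,0,0]]';python3 -m inch '[[0,-0.6,0,0,0,0],[0,-0.3,0,0,0,0],[0,-0.15,0,0,0,0],[0,0,0,0,0,0],[0,0,0,0,0,0]]'; python3 - <<'E'
from h import *
print(delta(.481,-.353,.16));crop("top",vision.snapshot("top"),140,130,250,140,3.2,"pics/t5.png")
E
```

```text
time: 24.05
eef_pos: [0.48, -0.2862, 0.3003]
ee_rot: [[-0.999, -0.032, 0.001], [-0.032, 0.999, -0.0], [-0.001, -0.0, -1.0]]
wrist_force: [0.2, 0.9, 0.7]
opening: 0.0853
gripper_force: 0.0
time: 24.68
eef_pos: [0.4827, -0.346, 0.2998]
ee_rot: [[-0.999, -0.037, -0.0], [-0.037, 0.999, 0.0], [0.0, 0.0, -1.0]]
wrist_force: [0.3, 0.1, 0.2]
opening: 0.0853
gripper_force: 0.0
[ 0.03 -0.12  2.33]
```

View pics/t5.png

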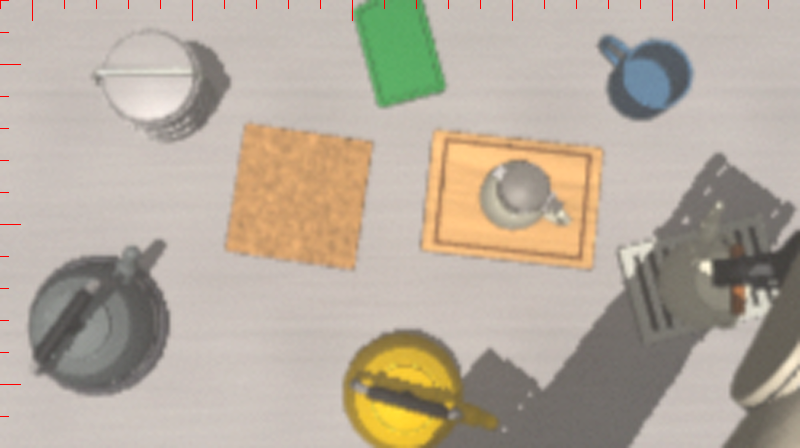

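The kettle stands on the trivet with its bar from (41,358) to (92,290), the jug is on the board with its cap at (524,186), and the gripper is over the teapot. Continuing down to the teapot, then checking the kettle and jug positions.

```bash
python3 -c "
from h import *
T=lambda u,v:(140+(u+.5)/3.2-.5,130+(v+.5)/3.2-.5)
print('kettle bar',onz('top',*T(66.5,324),.194),'jug',onz('top',*T(524,186),.156))"
python3 -m inch '[[0.03,-0.12,0.3,0,0,0],[0,0,0.5,0,0,0],[0,0,0.5,0,0,0],[0,0,0.4,0,0,0],[0,0,0.3,0,0,0],[0,0,0.2,0,0,0],[0,0,0.1,0,0,0],[0,0,0,0,0,0],[0,0,0,0,0,0]]';python3 -m inch '[[0,0,0,0,0,0],[0,0,0,0,0,0],[0,0,0,0,0,0],[0,0,0,0,0,0],[0,0,0,0,0,0],[0,0,0,0,0,0],[0,0,0,0,0,0],[0,0,0,0,0,0]]' -1
```

```text
kettle bar [0.43486339 0.35973033] jug [ 0.58412172 -0.12977029]
time: 25.85
eef_pos: [0.4814, -0.3547, 0.1625]
ee_rot: [[-0.999, -0.036, 0.001], [-0.036, 0.999, -0.001], [-0.001, -0.001, -1.0]]
wrist_force: [-0.3, -0.3, 0.1]
opening: 0.0853
gripper_force: 0.0
time: 26.85
eef_pos: [0.4812, -0.3545, 0.1619]
ee_rot: [[-0.999, -0.036, 0.0], [-0.036, 0.999, -0.0], [-0.0, -0.0, -1.0]]
wrist_force: [1.3, 0.9, 3.0]
opening: 0.012
gripper_force: 62.3
```

```bash
python3 -m inch '[[0,0,-0.1,0,0,0],[0,0,-0.2,0,0,0],[0,0,-0.4,0,0,0],[0,0,-0.6,0,0,0],[0,0,-0.6,0,0,0],[0,0,-0.6,0,0,0],[0,0,-0.5,0,0,0],[0,0,-0.3,0,0,0],[0,0,-0.1,0,0,0],[0,0,0,0,0,0],[0,0,0,0,0,0]]'; python3 -c "
from h import *
print(delta(.5897,.123,.15))"
```

```text
time: 28.22
eef_pos: [0.4805, -0.354, 0.3642]
ee_rot: [[-0.999, -0.036, -0.002], [-0.036, 0.999, 0.002], [0.002, 0.002, -1.0]]
wrist_force: [-0.3, -0.5, -6.0]
opening: 0.0117
gripper_force: 61.3
[-2.11  7.87  3.58]
```

```bash
python3 -m inch '[[-0.08,0.3,0,0,0,0],[-0.15,0.6,0,0,0,0],[-0.22,0.8,0,0,0,0],[-0.22,0.85,0,0,0,0],[-0.22,0.85,0,0,0,0],[-0.22,0.85,0,0,0,0],[-0.22,0.85,0,0,0,0],[-0.22,0.8,0,0,0,0],[-0.2,0.7,0,0,0,0],[-0.16,0.6,0,0,0,0],[-0.12,0.42,0,0,0,0],[-0.08,0.25,0,0,0,0]]';python3 -m inch '[[0,0,0,0,0,0],[0,0,0,0,0,0]]'; python3 -c "
from h import *
print(delta(.5897,.123,.15))"
```

```text
time: 29.72
eef_pos: [0.5899, 0.124, 0.365]
ee_rot: [[-0.999, -0.038, -0.001], [-0.038, 0.999, 0.0], [0.001, 0.0, -1.0]]
wrist_force: [0.1, -0.9, -5.0]
opening: 0.0118
gripper_force: 61.3
time: 29.98
eef_pos: [0.5901, 0.1213, 0.3655]
ee_rot: [[-0.999, -0.036, -0.001], [-0.036, 0.999, -0.001], [0.001, -0.001, -1.0]]
wrist_force: [0.3, -0.3, -5.8]
opening: 0.0119
gripper_force: 61.3
[0.   0.03 3.59]
```

```bash
python3 -m inch '[[0,0.03,0.3,0,0,0],[0,0,0.6,0,0,0],[0,0,0.6,0,0,0],[0,0,0.6,0,0,0],[0,0,0.5,0,0,0],[0,0,0.35,0,0,0],[0,0,0.2,0,0,0],[0,0,0.15,0,0,0],[0,0,0.1,0,0,0],[0,0,0.05,0,0,0],[0,0,0.03,0,0,0],[0,0,0,0,0,0]]'; python3 -m inch '[[0,0,0.02,0,0,0],[0,0,0.02,0,0,0],[0,0,0,0,0,0]]'; python3 - <<'E'
from h import *
print(delta(.5897,.123,.15)); crop("scene",vision.snapshot("scene"),210,90,110,120,5,"pics/s6.png")
E
```

```text
time: 31.48
eef_pos: [0.5906, 0.1239, 0.1572]
ee_rot: [[-0.999, -0.036, 0.0], [-0.036, 0.999, 0.0], [-0.0, 0.0, -1.0]]
wrist_force: [0.7, 0.1, -4.9]
opening: 0.0123
gripper_force: 61.3
time: 31.85
eef_pos: [0.5904, 0.1239, 0.1544]
ee_rot: [[-0.999, -0.036, -0.0], [-0.036, 0.999, -0.0], [0.0, -0.0, -1.0]]
wrist_force: [-0.4, -1.0, -5.5]
opening: 0.0117
gripper_force: 61.3
[ 0.01 -0.01  0.07]
```

View pics/s6.png

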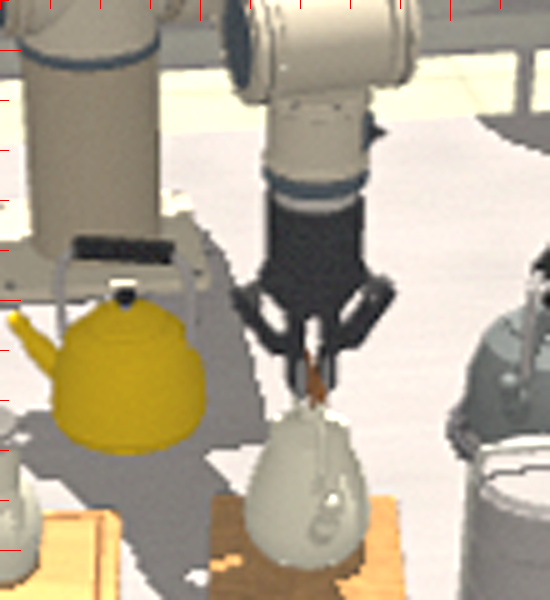

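The teapot hangs upright just above the cork, its underside at about (305,565). Last millimetres, then release.

```bash
python3 -m inch '[[0,0,0.02,0,0,0],[0,0,0.02,0,0,0],[0,0,0.01,0,0,0],[0,0,0.01,0,0,0],[0,0,0.01,0,0,0],[0,0,0,0,0,0]]'
```

```text
time: 32.65
eef_pos: [0.5904, 0.1238, 0.1503]
ee_rot: [[-0.999, -0.036, -0.0], [-0.036, 0.999, -0.0], [0.0, -0.0, -1.0]]
wrist_force: [-0.4, 0.1, -5.7]
opening: 0.0116
gripper_force: 61.3
```

```bash
python3 -m inch '[[0,0,0.01,0,0,0],[0,0,0.01,0,0,0],[0,0,0.01,0,0,0],[0,0,0,0,0,0]]'
```

```text
time: 33.15
eef_pos: [0.591, 0.1238, 0.1498]
ee_rot: [[-0.999, -0.036, 0.002], [-0.036, 0.999, 0.0], [-0.002, -0.0, -1.0]]
wrist_force: [-2.8, -2.2, 5.3]
opening: 0.0121
gripper_force: 63.0
```

```bash
python3 -m inch '[[0,0,0,0,0,0],[0,0,0,0,0,0],[0,0,0,0,0,0],[0,0,0,0,0,0]]' 1; python3 -m inch '[[0,0,-0.2,0,0,0],[0,0,-0.4,0,0,0],[0,0,-0.6,0,0,0],[0,0,-0.7,0,0,0],[0,0,-0.6,0,0,0],[0,0,-0.2,0,0,0.029],[0,0,0,0,0,0.029],[0,0,0,0,0,0.029],[0,0,0,0,0,0.029],[0,0,0,0,0,0.029],[0,0,0,0,0,0.029],[0,0,0,0,0,0.029]]';  python3 -m inch '[[-0.5,0,0,0,0,0.029],[-0.5,0,0,0,0,0.029],[-0.5,0,0,0,0,0.029],[0,0,0,0,0,0],[0,0,0,0,0,0]]';python3 - <<'E'
from h import *
print(delta(.583,-.135));t=vision.snapshot("top");s=vision.snapshot("scene")
crop("top",t,140,130,250,140,3.2,"pics/t7.png"); crop("scene",s,130,120,220,100,3.6,"pics/s7.png")
E
```

```text
time: 33.65
eef_pos: [0.5904, 0.1239, 0.1484]
ee_rot: [[-0.999, -0.036, -0.0], [-0.036, 0.999, 0.0], [0.0, 0.0, -1.0]]
wrist_force: [-0.8, -0.2, -0.2]
opening: 0.0827
gripper_force: 0.0
time: 35.15
eef_pos: [0.5904, 0.1239, 0.3115]
ee_rot: [[-0.32, 0.948, 0.001], [0.948, 0.32, 0.0], [-0.0, 0.001, -1.0]]
wrist_force: [-0.0, -0.0, -0.4]
opening: 0.0851
gripper_force: 0.0
time: 35.78
eef_pos: [0.6037, 0.0362, 0.3111]
ee_rot: [[0.212, 0.977, 0.001], [0.977, -0.212, 0.0], [0.001, 0.001, -1.0]]
wrist_force: [0.8, 1.1, 0.3]
opening: 0.0853
gripper_force: 0.0
[-2.86  0.27 -0.  ]
```

View pics/t7.png

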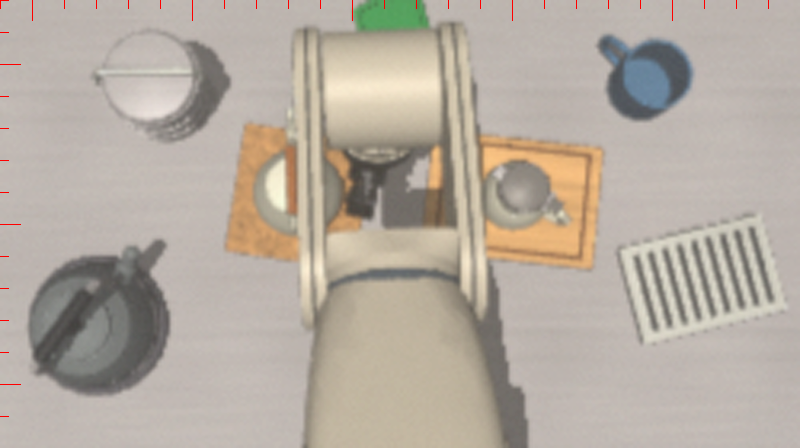

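View pics/s7.png

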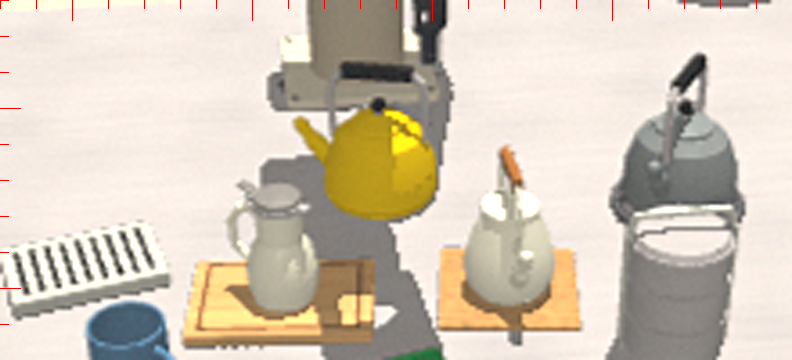

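The jug's cap is at (524,186) in the top crop and (277,197) in the scene crop. The teapot's belly is at (299,188) in the top crop, on the cork; the tray is empty.

```bash
python3 -c "
from h import *
T=lambda u,v:(140+(u+.5)/3.2-.5,130+(v+.5)/3.2-.5); S=lambda u,v:(130+(u+.5)/3.6-.5,120+(v+.5)/3.6-.5)
print('jug',onz('top',*T(524,186),.156),tri(T(524,186),S(277,197)),'base in scene',onz('scene',*S(283,318),.016))
print('teapot belly',onz('top',*T(299,188),.044))
print('kettle bar scene z.184',onz('scene',*S(688,75),.184),tri(T(66.5,324),S(688,75)))
c=proj('scene',(.583,-.135,.156));print(c,S(277,197))
c=proj('scene',(.583,-.135,.016+.03));print('belly col',c[0],'seen',S(283,0)[0])
"
```

```text
jug [ 0.58412172 -0.12977029] (array([ 0.58535048, -0.13326415,  0.14391733]), np.float64(0.0035277876995107567)) base in scene [ 0.63298513 -0.13860729]
teapot belly [0.59487527 0.12252318]
kettle bar scene z.184 [0.43980383 0.36175064] (array([0.43486499, 0.36306084, 0.18138561]), np.float64(0.0005275105196118336))
(np.float64(206.366404779104), np.float64(171.48437497161015)) (206.58333333333331, 174.36111111111111)
belly col 208.1175073249417 seen 208.25
```

```bash
python3 -m inch '[[-0.4,0.05,0,0,0,0],[-0.7,0.06,0,0,0,0],[-0.7,0.06,0,0,0,0],[-0.6,0.06,0,0,0,0],[-0.3,0.03,0,0,0,0],[-0.15,0.01,0,0,0,0],[0,0,0,0,0,0],[0,0,0.3,0,0,0],[0,0,0.5,0,0,0],[0,0,0.5,0,0,0],[0,0,0.2,0,0,0],[0,0,0,0,0,0]]'; python3 -c "
from h import *
print(delta(.583,-.134,.0975))"
```

```text
time: 37.38
eef_pos: [0.5825, -0.134, 0.2194]
ee_rot: [[0.213, 0.977, -0.002], [0.977, -0.213, 0.001], [0.0, -0.002, -1.0]]
wrist_force: [-0.2, -0.8, 0.4]
opening: 0.0854
gripper_force: 0.0
[0.   0.01 2.03]
```

```bash
python3 -m inch '[[0,0,0.4,0,0,0],[0,0,0.5,0,0,0],[0,0,0.5,0,0,0],[0,0,0.35,0,0,0],[0,0,0.18,0,0,0],[0,0,0.1,0,0,0],[0,0,0,0,0,0],[0,0,0,0,0,0]]'; python3 -m inch '[[0,0,0,0,0,0],[0,0,0,0,0,0],[0,0,0,0,0,0],[0,0,0,0,0,0],[0,0,0,0,0,0],[0,0,0,0,0,0]]' -1; python3 -m inch '[[0,0,-0.1,0,0,0],[0,0,-0.3,0,0,0],[0,0,-0.5,0,0,0],[0,0,-0.5,0,0,0],[0,0,-0.3,0,0,0],[0,0,-0.1,0,0,0],[0,0,0,0,0,0],[0,0,0,0,0,0]]'; python3 -c "
from h import *
print(delta(.4888,-.3619,.1015))"
```

```text
time: 38.38
eef_pos: [0.5835, -0.1348, 0.0995]
ee_rot: [[0.214, 0.977, 0.001], [0.977, -0.214, -0.0], [-0.0, 0.001, -1.0]]
wrist_force: [0.4, 0.9, 0.1]
opening: 0.0853
gripper_force: 0.0
time: 39.12
eef_pos: [0.5834, -0.1348, 0.0995]
ee_rot: [[0.214, 0.977, 0.001], [0.977, -0.214, -0.0], [-0.0, 0.001, -1.0]]
wrist_force: [-0.4, 0.7, 5.5]
opening: 0.056
gripper_force: 62.3
time: 40.12
eef_pos: [0.5822, -0.1345, 0.2056]
ee_rot: [[0.214, 0.977, -0.002], [0.977, -0.214, 0.001], [0.0, -0.002, -1.0]]
wrist_force: [-0.3, -1.0, -3.1]
opening: 0.0557
gripper_force: 64.4
[-4.04 -0.71  1.74]
```

```bash
python3 -m inch '[[-0.3,-0.05,0,0,0,0],[-0.6,-0.1,0,0,0,0],[-0.7,-0.13,0,0,0,0],[-0.7,-0.13,0,0,0,0],[-0.7,-0.12,0,0,0,0],[-0.5,-0.09,0,0,0,0],[-0.35,-0.06,0,0,0,0],[-0.19,-0.03,0,0,0,0],[0,0,0,0,0,0],[0,0,0,0,0,0]]'; python3 -m inch '[[0,0,0.2,0,0,0],[0,0,0.4,0,0,0],[0,0,0.4,0,0,0],[0,0,0.3,0,0,0],[0,0,0.15,0,0,0],[0,0,0.1,0,0,0],[0,0,0.05,0,0,0],[0,0,0,0,0,0]]'; python3 -c "
from h import *
print(delta(.4888,-.3619,.1035))"
```

```text
time: 41.38
eef_pos: [0.4898, -0.3616, 0.2066]
ee_rot: [[0.213, 0.977, -0.0], [0.977, -0.213, 0.001], [0.0, -0.0, -1.0]]
wrist_force: [-0.5, 0.1, -3.4]
opening: 0.0558
gripper_force: 64.4
time: 42.38
eef_pos: [0.4898, -0.3626, 0.111]
ee_rot: [[0.214, 0.977, 0.0], [0.977, -0.214, -0.0], [-0.0, 0.001, -1.0]]
wrist_force: [0.3, -0.7, -3.1]
opening: 0.0558
gripper_force: 64.4
[ 0.01 -0.02  0.13]
```

```bash
python3 -m inch '[[0,0,0.03,0,0,0],[0,0,0.03,0,0,0],[0,0,0.02,0,0,0],[0,0,0.02,0,0,0],[0,0,0.01,0,0,0],[0,0,0.01,0,0,0],[0,0,0,0,0,0]]'
```

```text
time: 43.25
eef_pos: [0.4896, -0.3625, 0.1037]
ee_rot: [[0.214, 0.977, 0.0], [0.977, -0.214, -0.0], [-0.0, 0.0, -1.0]]
wrist_force: [-0.9, -0.2, -1.0]
opening: 0.0559
gripper_force: 64.5
```

```bash
python3 -m inch '[[0,0,0.01,0,0,0],[0,0,0,0,0,0],[0,0,0,0,0,0]]'; python3 -m inch '[[0,0,0,0,0,0],[0,0,0,0,0,0],[0,0,0,0,0,0],[0,0,0,0,0,0]]' 1; python3 -m inch '[[0,0,-0.2,0,0,0],[0,0,-0.5,0,0,0],[0,0,-0.7,0,0,0],[0,0,-0.7,0,0,0],[0,0,-0.7,0,0,0],[0,0,-0.3,0,0,0],[-0.4,-0.4,0,0,0,0],[-0.6,-0.5,0,0,0,0],[-0.6,-0.5,0,0,0,0],[-0.3,-0.3,0,0,0,0],[0,0,0,0,0,0],[0,0,0,0,0,0]]'; python3 - <<'E'
from h import *
crop("top",vision.snapshot("top"),140,130,250,140,3.2,"pics/t8.png")
E
```

```text
time: 43.62
eef_pos: [0.4898, -0.3626, 0.1036]
ee_rot: [[0.214, 0.977, 0.001], [0.977, -0.214, -0.0], [-0.0, 0.001, -1.0]]
wrist_force: [-1.1, 0.8, 6.2]
opening: 0.0563
gripper_force: 64.4
time: 44.12
eef_pos: [0.4895, -0.3624, 0.1028]
ee_rot: [[0.214, 0.977, -0.0], [0.977, -0.214, 0.0], [0.0, -0.0, -1.0]]
wrist_force: [-0.3, -1.1, -0.3]
opening: 0.0857
gripper_force: 0.0
time: 45.62
eef_pos: [0.3658, -0.4516, 0.2886]
ee_rot: [[0.214, 0.977, -0.0], [0.977, -0.214, 0.001], [0.001, -0.0, -1.0]]
wrist_force: [-0.1, 0.9, -0.5]
opening: 0.0853
gripper_force: 0.0
```

View pics/t8.png

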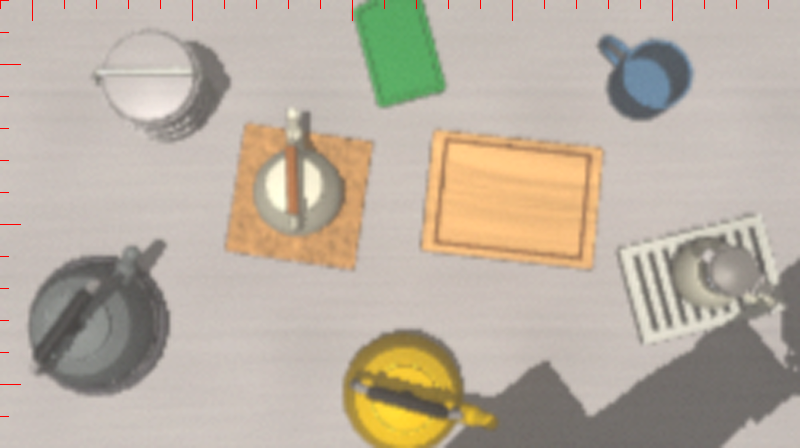

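All three stand upright on their own places; the jug's cap is at (735,271), the teapot's bar middle at (292,180) and the kettle's at (66,324). A quick numeric check before handing in.

```bash
python3 -c "
from h import *
T=lambda u,v:(140+(u+.5)/3.2-.5,130+(v+.5)/3.2-.5)
print('jug',onz('top',*T(735,271),.16),'teapot',onz('top',*T(292,180),.173),onz('top',*T(299,191),.044))
print('kettle lid',onz('top',*T(82,323),.12))
"
```

```text
jug [ 0.49017545 -0.35712984] teapot [0.5893676  0.12387853] [0.5912799  0.12251559]
kettle lid [0.43565344 0.3604511 ]
```

```bash
python3 -c "
from plant import manip
print(manip.hand_in())"
```

```text
the job is handed in; nothing more can be done
None
```

The kettle is on the trivet, the teapot on the cork mat and the jug on the drip tray, each upright and measured about 5 mm or less from its centre; I handed the job in after about 46 s and never touched the tins, spoon rest or mug.

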